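# Pop open the sample flap of a slide scanner

## Task

The slide box has been left standing on the sample flap of the slide scanner. With closed fingertips push the box sideways, standing all the while, off the flap and onto the thin dark rest pad on the scanner's deck; then press the flap's push-push latch once, at the round mark near its front edge, and take the fingers away so that the flap pops up and stays open. Grip and lift nothing, do not push the flap down again, and leave the small battery hatch and the other things on the bench alone.

Things in the scene. Friction and masses are not known exactly. Their poses are not given: they have to be found in the camera images.
- scanner: the slide scanner: a white flat-topped bench instrument, 210 (x) x 390 (y) x 75 mm high, fixed to the bench. Origin on the bench under its centre; x points from its front (towards the robot) to its back, y to its left, z up. The flat deck is 75 mm above the origin; a low display console (38 x 120 x 16 mm) stands on it at x = +60 to +98 mm
- flap (a joint): angle of the sample flap, rad: 0 shut and latched, positive open, negative pressed in. Push-push latch: pressed 5.5 mm down at the round mark (2 to 7 N; it bottoms at 7.5 mm) and let go, a spring swings it up to its stop at 0.6 rad within about 2 s and holds it there, front edge 60 mm up. Pressed less it stays latched; pushed right down after popping it latches shut again
- flap_edge (a point): middle of the flap's free front edge, on its top; moves with it. The grey flap, 105 (x) x 110 (y) x 5 mm, lies in the middle of the deck, its top 1 mm above it; its hinge is the back edge, 105 mm behind this point (at x = +5 mm in the scanner's frame). The scanner's front wall under this edge is 18 mm lower than the deck
- press_mark (a point): centre of the round mark (22 mm across) on top of the flap, above the latch, 87 mm ahead of the hinge and 18 mm behind the front edge; this point moves with the flap
- slide_box: plain white plastic slide box with a white lid, 81 (x) x 37 (y) x 40 mm high, 0.09 to 0.18 kg, loose, standing on the flap at the start with its long side nearly front to back. Origin at the centre of its underside, z up
- rest_pad: thin dark rest pad, 104 (x) x 96 (y) mm, lying practically flush on the deck beside the flap, on its left or on its right; origin at its centre on the deck, same axes as the scanner; the slide box slides onto it without a step
- small_hatch (a joint): angle of the small battery hatch, rad: 0 at rest, positive pressed in. To be left alone
- small_hatch_mid (a point): centre of the top of the small battery hatch, 46 mm square in a 66 mm square frame, about 10 mm above the deck, on the other side of the flap from the rest pad
- oil_bottle: small amber bottle, 26 mm across, 58 mm high, on the back part of the scanner's deck; origin under its centre
- petri_dish: closed petri dish, 60 mm across, 18 mm high, on the back part of the scanner's deck; origin under its centre
- reagent_bottle: reagent bottle, 64 mm across, 130 mm high, on the bench behind the scanner; origin under its centre
- tip_box: blue pipette tip box, 85 x 120 x 63 mm, on the bench behind the scanner; origin under its centre
- beaker: glass beaker, 68 mm across, 85 mm high, on the bench; origin under its centre
- pipette: white and blue pipette, about 240 mm long, 30 mm thick, lying on the bench; origin at its middle, x along it
- tube_rack: white tube rack, 70 x 140 mm, 65 mm high with its tubes, on the bench; origin under its centre
Not all that is in view belongs to the job. Leave any red look-alike of the slide_box alone.

How it is judged:
By the outcome, as a careful person would: the job done as asked, in the order asked, and still so for the second after the job is handed in, with the robot touching nothing.
It also fails if it takes over 48 s, if anything falls off the work surface, if the arm or the gripper's body presses on something with over 40 N, if the wrist force passes 120 N, or if a joint passes its speed limit or range.

## Robot

A 6-joint arm with a two-finger parallel gripper is mounted at the origin on the work surface. World frame = base frame: x ahead of the robot, y to its left, z up, the work surface at z = 0. Lengths are in m, angles in rad, forces in N, time in s.
With the tool pointing down it reaches from about 0.35 to 0.975 m from the base axis. Payload 4.9 kg.
Tool frame: the origin (TCP) lies on the centre line of the jaws, within the pads' length; the fingertips stand 22 mm ahead of it and the grasp point (between the pads) lies 3 mm ahead of it (manip.tcp_to_tips is the distance from the TCP to the fingertips, in m); z points along the fingers, x is the direction in which the jaws open and shut, and the axes are right-handed (so a half turn about z gives the same grasp; the last joint's range is limited). The gripper opens to 85 mm and grips with 20 to 120 N. Pads are 22 mm wide; open, the fingers measure 114 mm over their backs; the gripper's body (76 mm by 85 mm) begins 54 mm behind the grasp point. The pads swing forward as they close: fully open they stand 13 mm farther back than shut.
Start: joints at [-1.238, 0.053, 1.613, -0, 1.476, -0.119], TCP at [0.273, -0.562, 0.219] pointing down, gripper open.
Joint ranges: [-3.01, 3.01], [-1.01, 2.22], [0.06, 2.58], [-1.02, 4.17], [0.09, 2.62], [-3.14, 3.14]. Speed limits (rad/s): [2.57, 2.57, 3.14, 3.14, 3.14, 3.14].

## Interface

Orientations are given as a unit quaternion [w, x, y, z].
In Python, from plant import manip gives the robot as it stands.
- The arm moves only by the shell command python3 -m pendant 'ROWS'. ROWS is a JSON object of lists of equal length, an entry for each row: "linear": the shift along the tool's x, y, z in cm, a list of three; "rotation": the turn, a rotation vector about the tool's x, y, z in degrees, a list of three; "grip": the closure, from 0 (fully open) to 1 (shut). A call has exactly 10 rows; each row is the pose to reach, as a shift and turn from the pose commanded when the call began, along the tool's axes at that moment; what a row does not reach only later rows make up. A row lasts 1/12 s, in which the tool goes at most 41.7 mm and 7.16 degrees, less where a joint would pass 70% of its speed; a pose out of reach is approached as far as the arm can. A call with a gripper value outside its range is refused whole. The fingers move at their own pace and stop on an object; the grip force is fixed at half the most. Time passes only in rows, so rows that repeat a pose let the fingers close, or fill a call up. It gives the time, the measured TCP pose, the force and the opening at its end, in the units of the state.
- manip.state(): the state, without advancing time (a new reading comes with each control period).
- manip.grab_frame(name): name is "scene" or "top" or "wrist"; returns the picture (384x512x3 uint8, red, green, blue); there is no depth.
- manip.calibration(name): a dict with "fx", "fy", "cx", "cy" (pixels), "cam_to_world" (4x4, takes a point from camera to world coordinates). Camera axes: x right, y up, looking along -z (the intrinsics and any distortion apply to the point x, -y, -z); pixel columns grow to the right and rows downward; lengths in m; the calibration is good to about 2 mm. A picture is of the moment at which its call begins: read the wrist's pose just before it. calibration takes no time and is no camera call; for the wrist camera it gives the pose at the moment of the call.
- manip.job_done(): hands the job in, once; it reports no verdict.
The state is a dict: "time": time; "joint_pos": joint angles; "joint_vel": joint speeds; "joint_efforts": joint torques, N m; "tool_pos": TCP position; "tool_rot": TCP orientation; "contact_force": force on the tool from outside, world axes, zero at the start; "ft_torque": the same for the moment, N m; "gripper_width": opening from 0.0 (shut) to 1.0 (fully open).
Only numpy, scipy, OpenCV 4.12 (cv2) and the standard library are available. Lean on these libraries where they do the work, as an engineer would, in place of code of your own. Each camera call takes 0.05 s, during which the arm holds its last target. There are 200 camera calls.

## Working session

There is one attempt and no reset: what is moved stays moved. The work goes in short steps, Python scripts to look and compute and a shell command to move; the robot and the scene stay as the last step left them, time stands still between calls to the robot, and variables do not carry over. Pictures are saved under pics/ and viewed, about 8 in all and at most 12, crops included, and the job is handed in when it is done.

```bash
mkdir -p pics; cat > h.py <<'E'
import numpy as np, cv2
from plant import manip
def ray(c,u,v):
    M=np.array(c["cam_to_world"]); d=np.array([(u-c["cx"])/c["fx"],-(v-c["cy"])/c["fy"],-1.]); return M[:3,3],M[:3,:3]@d
def onplane(c,u,v,z):
    o,d=ray(c,u,v); return o+d*(z-o[2])/d[2]
def proj(c,p):
    M=np.array(c["cam_to_world"]); q=M[:3,:3].T@(np.array(p)-M[:3,3]); return np.array([c["cx"]+c["fx"]*q[0]/-q[2], c["cy"]+c["fy"]*q[1]/q[2]])
E
python3 - <<'E'
from h import *
for n in("scene","top"):
    c=manip.calibration(n); print(n,{k:(np.round(v,3).tolist()) for k,v in c.items()})
    im=manip.grab_frame(n); cv2.imwrite(f"pics/{n}0.png",im[:,:,::-1])
s=manip.state(); print(s)
E
```

```text
scene {'fx': 400.39, 'fy': 400.39, 'cx': 256.701, 'cy': 182.96, 'cam_to_world': [[-0.786, -0.408, 0.465, 1.088], [0.619, -0.519, 0.59, 0.661], [0.0, 0.751, 0.66, 0.844], [0.0, 0.0, 0.0, 1.0]]}
top {'fx': 358.347, 'fy': 358.347, 'cx': 255.327, 'cy': 187.912, 'cam_to_world': [[-0.0, 1.0, -0.027, 0.516], [-1.0, -0.0, -0.002, 0.012], [-0.002, 0.027, 1.0, 1.058], [0.0, 0.0, 0.0, 1.0]]}
{'time': 0.1, 'joint_pos': array([-1.23800036e+00,  5.33197578e-02,  1.61415825e+00, -2.60418791e-05,
        1.47601197e+00, -1.18956041e-01]), 'joint_vel': array([-9.34977882e-04, -5.07920252e-04, -1.81353485e-03,  7.80865623e-04,
        2.26956582e-03,  8.54815028e-05]), 'joint_efforts': array([ 7.19594791e-04, -3.94909930e+01, -3.71361959e+01, -8.99270435e-05,
        3.95462950e-03,  4.00642335e-06]), 'tool_pos': array([ 0.2726624 , -0.56172969,  0.21756713]), 'tool_rot': array([-5.85297615e-04,  8.47509116e-01, -5.30779990e-01, -7.46694724e-04]), 'contact_force': array([-0.01750035,  0.1787212 ,  0.2292002 ]), 'ft_torque': array([0.01315271, 0.00013233, 0.01362037]), 'gripper_width': 1.0037748821253056}
```

View pics/top0.png

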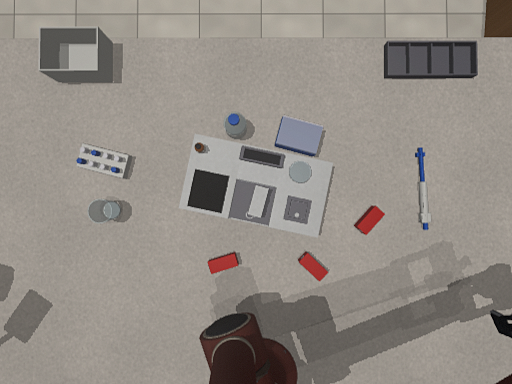

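View pics/scene0.png

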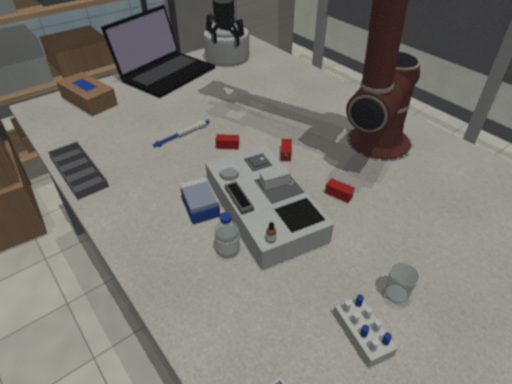

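The top view shows the scanner at about (257,185), the pad on its left at (208,191), the box at (258,202) and the hatch at (298,209). The red decoys and the rest of the bench are clear of the scanner.

```bash
cat > m.py <<'E'
from h import *
im=cv2.imread("pics/top0.png"); c=manip.calibration("top")
g=cv2.cvtColor(im,cv2.COLOR_BGR2GRAY)
x0,y0=170,125
cr=cv2.resize(im[125:245,170:345],None,fx=4,fy=4,interpolation=cv2.INTER_CUBIC)
cv2.imwrite("pics/crop0.png",cr)
def rect(mask,z,seed):
    n,l=cv2.connectedComponents(mask.astype(np.uint8)); k=l[seed[1],seed[0]]
    cs,_=cv2.findContours((l==k).astype(np.uint8),cv2.RETR_EXTERNAL,cv2.CHAIN_APPROX_NONE)
    pts=np.array([onplane(c,u,v,z)[:2] for u,v in cs[0][:,0]])
    r=cv2.minAreaRect((pts*1000).astype(np.float32)); return r
print("pad",rect(g<50,0.075,(208,191)))
print("box",rect(g>200,0.115,(258,205)))
f=manip.calibration("wrist");print(f)
for p in[(160,200),(195,137),(258,202)]: print(im[p[1],p[0]])
hsv=cv2.cvtColor(im,cv2.COLOR_BGR2HSV)
print(g[185:222,262-30:262+20:1][::3].tolist())
E
python3 m.py
```

```text
pad ((535.4385986328125, 144.88723754882812), (93.44474792480469, 100.96493530273438), 78.00411224365234)
box ((538.660888671875, 15.10430908203125), (1364.4501953125, 1009.8482666015625), 89.90438842773438)
{'fx': 278.08238264944794, 'fy': 278.08238264944794, 'cx': 256.55282320268043, 'cy': 191.20908014795282, 'cam_to_world': array([[ 0.43587621,  0.8696229 ,  0.23187916,  0.33072647],
       [-0.90000532,  0.42160011,  0.11065161, -0.53560497],
       [-0.0015351 , -0.25692288,  0.96643069,  0.37167161],
       [ 0.        ,  0.        ,  0.        ,  1.        ]])}
[144 152 158]
[169 172 172]
[174 176 177]
[[172, 176, 170, 83, 104, 106, 107, 106, 105, 105, 105, 105, 105, 106, 107, 105, 107, 104, 106, 106, 105, 104, 104, 120, 162, 145, 110, 92, 102, 103, 107, 105, 105, 127, 134, 142, 147, 150, 152, 169, 168, 185, 181, 179, 178, 179, 178, 176, 173, 173], [174, 169, 116, 99, 105, 105, 103, 108, 104, 106, 107, 107, 107, 106, 105, 106, 105, 106, 106, 106, 105, 99, 105, 184, 175, 173, 173, 173, 178, 179, 178, 184, 181, 164, 163, 160, 159, 87, 106, 107, 104, 102, 98, 98, 130, 182, 175, 1
[... 2030 characters left out ...]
5, 105, 106, 106, 102, 120, 184, 93, 96, 106, 119, 132, 152, 162, 179, 184, 186, 181, 177, 179, 176, 137, 70, 79, 81, 99, 109, 104, 106, 100, 107, 187, 180, 178, 177, 178, 176, 175, 176, 175, 174, 176], [169, 161, 159, 157, 139, 119, 107, 93, 98, 102, 102, 105, 104, 102, 102, 120, 135, 142, 134, 144, 116, 99, 101, 103, 102, 100, 95, 97, 106, 104, 105, 106, 106, 106, 105, 105, 101, 106, 168, 183, 179, 175, 174, 177, 176, 176, 175, 176, 176, 176], [143, 147, 148, 147, 146, 143, 150, 150, 146, 158, 161, 167, 172, 165, 169, 161, 158, 156, 139, 111, 108, 107, 98, 100, 100, 102, 103, 105, 104, 104, 104, 105, 106, 106, 105, 103, 101, 122, 185, 178, 175, 176, 175, 174, 177, 176, 176, 173, 176, 177]]
```

View pics/crop0.png

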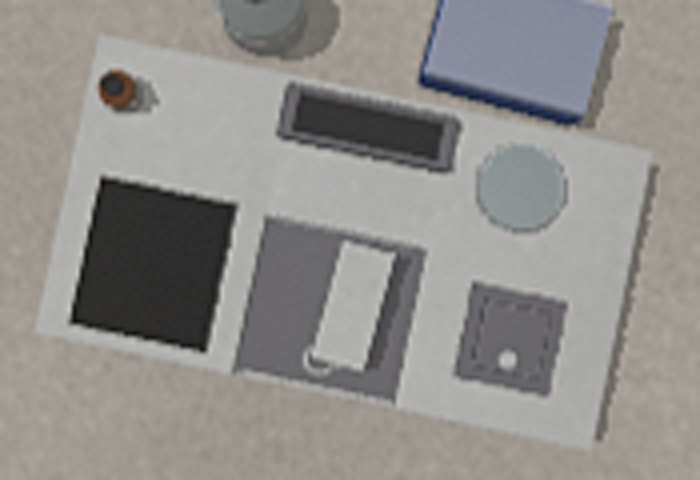

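The crop shows these corners:
- **Box top:** (341,240), (397,253), (363,370), (313,360)
- **Flap:** (267,217), (425,247), (397,402), (235,372)
- **Press mark:** partly hidden under the box, near (318,362)

```bash
cat > m2.py <<'E'
from h import *
im=cv2.imread("pics/top0.png"); c=manip.calibration("top"); g=cv2.cvtColor(im,cv2.COLOR_BGR2GRAY)
P=lambda L,z:np.array([onplane(c,170+(u-1.5)/4,125+(v-1.5)/4,z)[:2] for u,v in L])
flap=P([(267,217),(425,247),(397,402),(235,372)],.076)
pad=P([(100,178),(237,203),(208,352),(71,324)],.075)
box=P([(341,240),(397,253),(363,370),(313,360)],.116)
sc=P([(99,37),(652,152),(595,447),(38,333)],.075)
for n,q in(("flap",flap),("pad",pad),("box",box),("sc",sc)):
    a=(q[0]+q[1]-q[2]-q[3])/2; b=(q[0]+q[3]-q[1]-q[2])/2
    print(n,q.mean(0).round(4),"len x,y",np.linalg.norm(a).round(4),np.linalg.norm(b).round(4),"yaw",np.degrees([np.arctan2(a[1],a[0]),np.arctan2(b[1],b[0])-np.pi/2]).round(1))
t=np.radians(-11.6); ex=np.array([np.cos(t),np.sin(t)]); ey=np.array([-ex[1],ex[0]])
o=(sc.mean(0)+flap.mean(0)+47.5e-3*ex)/2
F=lambda p:np.c_[(p-o)@ex,(p-o)@ey].round(4)
print("origin",o); 
for q in(flap,pad,box): print(F(q).tolist(),F(q.mean(0)[None])[0])
E
python3 m2.py
```

```text
flap [0.5042 0.0221] len x,y 0.108 0.1115 yaw [-11.  -10.6]
pad [0.5352 0.1435] len x,y 0.1031 0.0958 yaw [-11. -11.]
box [0.5071 0.0068] len x,y 0.0804 0.0356 yaw [-14.7 -12.3]
sc [0.5505 0.012 ] len x,y 0.2069 0.3889 yaw [-11.3 -11.7]
origin [0.55062747 0.01224251]
[[0.0058, 0.056], [0.0073, -0.0543], [-0.1004, -0.0566], [-0.1026, 0.056]] [-0.0475  0.0003]
[[0.0091, 0.1739], [0.0111, 0.0782], [-0.093, 0.0769], [-0.093, 0.1729]] [-0.0415  0.1255]
[[-0.0009, 0.0027], [-0.0019, -0.0351], [-0.0816, -0.0286], [-0.0818, 0.0049]] [-0.0416 -0.014 ]
```

The sizes match the spec, with scanner yaw about -11.3°. The box and pad share the same x, so the push is purely along scanner +y. Moving now: half the travel, turning to the scanner axes and closing the jaws.

```bash
python3 -m pendant '{"linear":[[-1.85,-2.15,0],[-3.7,-4.3,0],[-5.55,-6.45,0],[-7.4,-8.6,0],[-9.25,-10.75,0],[-11.1,-12.9,0],[-12.95,-15.05,0],[-14.8,-17.2,0],[-16.65,-19.35,0],[-18.5,-21.5,0]],"rotation":[[0,0,-5.3],[0,0,-10.6],[0,0,-15.9],[0,0,-21.2],[0,0,-26.5],[0,0,-31.8],[0,0,-37.1],[0,0,-42.4],[0,0,-47.7],[0,0,-52.8]],"grip":[1,1,1,1,1,1,1,1,1,1]}'
cat > to.py <<'E'
import sys
from h import *
from scipy.spatial.transform import Rotation as R
s=manip.state(); q=s["tool_rot"]; M=R.from_quat(np.r_[q[1:],q[0]]).as_matrix()
t=np.radians(-11.3); ex=np.array([np.cos(t),np.sin(t),0]); ey=np.array([-ex[1],ex[0],0]); o=np.array([.5506,.0122,0])
xs,ys,zt=map(float,sys.argv[1:4])   # scanner-frame x,y (mm), tip height (mm)
T=o+ex*xs/1e3+ey*ys/1e3; T[2]=zt/1e3+manip.tcp_to_tips
p=s["tool_pos"]; d=p-o
print("t",s["time"],"scanner xy mm",(d@ex*1e3).round(1),(d@ey*1e3).round(1),"tip z",((p[2]-manip.tcp_to_tips)*1e3).round(1),"heading",np.degrees(np.arctan2(M[1,0],M[0,0])).round(2),"toolz",M[:,2].round(3),"F",s["contact_force"].round(2),"w",s["gripper_width"].round(3))
print("tool cm:",(M.T@(T-p)*100).round(2), manip.tcp_to_tips)
E
python3 to.py -41.6 -62 150
```

```text
time: 0.93
tool_pos: [0.3856, -0.3004, 0.2182]
tool_rot: [-0.0, 0.995, -0.096, -0.0]
contact_force: [1.1, 0.4, -0.0]
gripper_width: -0.0Traceback (most recent call last):
  File "to.py", line 9, in <module>
    print("t",s["time"],"scanner xy mm",(d@ex*1e3).round(1),(d@ey*1e3).round(1),"tip z",((p[2]-manip.tcp_to_tips)*1e3).round(1),"heading",np.degrees(np.arctan2(M[1,0],M[0,0])).round(2),"toolz",M[:,2].round(3),"F",s["contact_force"].round(2),"w",s["gripper_width"].round(3))
                                                                                                                                                                                                                                                     ^^^^^^^^^^^^^^^^^^^^^^^^
AttributeError: 'float' object has no attribute 'round'
```

```bash
sed -i 's/s\["gripper_width"\].round(3)/round(s["gripper_width"],3)/' to.py; python3 to.py -41.6 -62 150
```

```text
t 0.9333 scanner xy mm -100.5 -338.9 tip z 196.2 heading -11.07 toolz [-0.     0.001 -1.   ] F [ 1.09  0.37 -0.05] w -0.0
tool cm: [  6.01 -27.66   4.63] 0.022
```

```bash
python3 -m pendant '{"linear":[[0.6,-2.8,0.3],[1.2,-5.6,0.6],[1.8,-8.4,0.9],[2.4,-11.2,1.2],[3,-14,1.5],[3.6,-16.8,2],[4.2,-19.6,2.5],[4.9,-22.4,3.2],[5.5,-25.2,3.9],[6,-27.7,4.6]],"rotation":[[0,0,-0.2],[0,0,-0.2],[0,0,-0.2],[0,0,-0.2],[0,0,-0.2],[0,0,-0.2],[0,0,-0.2],[0,0,-0.2],[0,0,-0.2],[0,0,-0.2]],"grip":[1,1,1,1,1,1,1,1,1,1]}'
python3 to.py -41.6 -62 84
python3 - <<'E'
from h import *
c=manip.calibration("top"); im=manip.grab_frame("top")
cv2.imwrite("pics/top1.png",cv2.resize(im[120:250,165:350,::-1],None,fx=4,fy=4,interpolation=cv2.INTER_CUBIC))
cw=manip.calibration("wrist"); w=manip.grab_frame("wrist"); cv2.imwrite("pics/w1.png",w[:,:,::-1])
for z in(.084,): print(proj(c,[.4976,-.0404,z]), proj(cw,[.4976,-.0404,z]))
E
```

```text
time: 1.77
tool_pos: [0.4989, -0.0404, 0.172]
tool_rot: [-0.0, 0.995, -0.097, -0.0]
contact_force: [1.2, 0.5, 0.1]
gripper_width: -0.001
t 1.7667 scanner xy mm -40.4 -61.7 tip z 150.0 heading -11.08 toolz [-0.  0. -1.] F [1.19 0.5  0.09] w -0.001
tool cm: [-0.11  0.03  6.6 ] 0.022
[275.34135004 204.42493283] [256.13377992 194.15384879]
```

View pics/w1.png

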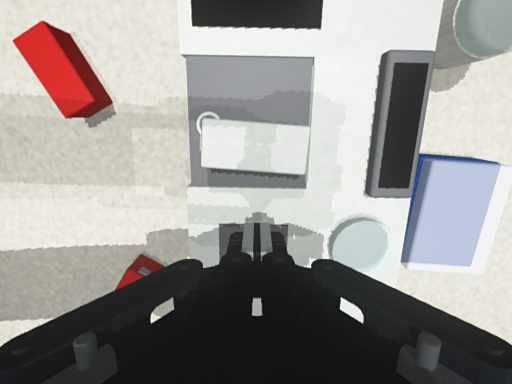

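The wrist view shows the box at columns 201–310 and rows 118–178, the mark ring at (207,122) and the flap's right edge near row 187. I'll check the gap by casting rays before descending.

```bash
python3 - <<'E'
from h import *
c=manip.calibration("wrist"); t=np.radians(-11.3); ex=np.array([np.cos(t),np.sin(t),0]); ey=np.array([-ex[1],ex[0],0]); o=np.array([.5506,.0122,0])
print(np.array(c["cam_to_world"])[:3,3].round(3))
for n,u,v,z in[("flapR front",189,186,.076),("flapR back",306,187,.076),("flapL back",313,58,.076),("flapL front",187,56,.076),("boxtop",203,120,.116),("boxtop",310,127,.116),("boxR bot b",305,178,.076),("boxR bot f",203,171,.076),("boxR top b",308,174,.116),("boxR top f",202,165,.116),("mark",206,124,.076)]:
    p=onplane(c,u,v,z)-o; print(n,(p@ex*1e3).round(1),(p@ey*1e3).round(1))
im=cv2.imread("pics/w1.png"); g=cv2.cvtColor(im,cv2.COLOR_BGR2GRAY); print(g[105:200,[215,255,295]][::2].T.tolist())
E
```

```text
[0.51  0.022 0.325]
flapR front -104.0 -59.4
flapR back 3.8 -59.5
flapL back 3.9 49.6
flapL front -99.5 50.5
boxtop -81.0 0.1
boxtop -2.9 -4.4
boxR bot b 2.5 -51.1
boxR bot f -90.5 -45.2
boxR top b -2.4 -39.4
boxR top f -83.2 -33.0
mark -86.1 -3.7
[[134, 125, 125, 122, 154, 225, 185, 191, 218, 219, 219, 237, 237, 237, 237, 237, 237, 238, 239, 239, 237, 236, 236, 235, 236, 236, 236, 236, 236, 236, 236, 203, 81, 88, 121, 119, 119, 119, 119, 117, 120, 182, 218, 216, 231, 235, 234, 233], [137, 138, 137, 137, 138, 137, 128, 125, 140, 210, 218, 217, 218, 218, 218, 218, 216, 217, 218, 219, 219, 220, 220, 220, 218, 216, 215, 215, 216, 217, 216, 216, 212, 127, 81, 95, 121, 118, 119, 119, 117, 149, 215, 214, 213, 213, 214, 214], [138, 138, 137, 138, 136, 137, 138, 137, 138, 126, 170, 229, 229, 229, 229, 229, 228, 228, 228, 229, 230, 230, 230, 230, 230, 229, 229, 230, 230, 230, 230, 229, 229, 230, 200, 85, 83, 110, 120, 120, 119, 121, 208, 214, 212, 212, 213, 227]]
```

View pics/top1.png

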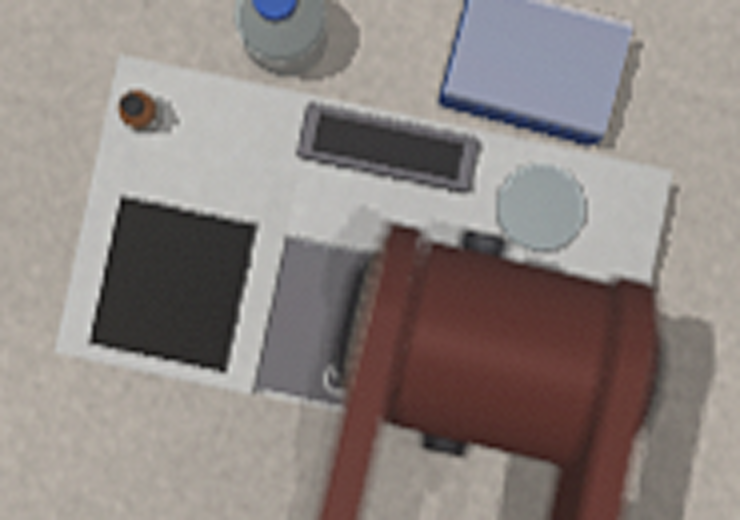

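The wrist view sits about 4 mm off the top view in y, but relative to the flap they agree: box right side at y about -28 to -35 mm. The gap is clear, so I'll descend.

```bash
python3 -m pendant '{"linear":[[-0.1,0,0.8],[-0.1,0,1.6],[-0.1,0,2.4],[-0.1,0,3.2],[-0.1,0,4],[-0.1,0,4.8],[-0.1,0,5.5],[-0.1,0,6.1],[-0.1,0,6.5],[-0.1,0,6.5]],"rotation":[[0,0,0.1],[0,0,0.2],[0,0,0.2],[0,0,0.2],[0,0,0.2],[0,0,0.2],[0,0,0.2],[0,0,0.2],[0,0,0.2],[0,0,0.2]],"grip":[1,1,1,1,1,1,1,1,1,1]}'; python3 to.py -41.6 95.5 84
```

```text
time: 2.7
tool_pos: [0.497, -0.0418, 0.1065]
tool_rot: [-0.0, 0.995, -0.099, -0.001]
contact_force: [-0.2, -0.1, -0.6]
gripper_width: -0.003
t 2.7 scanner xy mm -41.9 -63.5 tip z 84.5 heading -11.32 toolz [-0.002  0.    -1.   ] F [-0.18 -0.07 -0.58] w -0.003
tool cm: [  0.03 -15.9    0.05] 0.022
```

```bash
python3 -m pendant '{"linear":[[0,-0.5,0],[0,-1,0],[0,-1.4,0],[0,-1.8,0],[0,-2.2,0],[0,-2.6,0],[0,-3.1,0],[0,-3.6,0],[0,-4.1,0],[0,-4.5,0]],"rotation":[[0,0,0],[0,0,0],[0,0,0],[0,0,0],[0,0,0],[0,0,0],[0,0,0],[0,0,0],[0,0,0],[0,0,0]],"grip":[1,1,1,1,1,1,1,1,1,1]}'; python3 to.py -41.6 95.5 84
python3 - <<'E'
from h import *
w=manip.grab_frame("wrist"); s=manip.grab_frame("scene")[120:280,180:360]
cv2.imwrite("pics/c2.png",np.hstack([w,cv2.resize(s,(288,384) if 0 else (288,256)) if 0 else cv2.copyMakeBorder(cv2.resize(s,(288,256)),0,128,0,0,cv2.BORDER_CONSTANT)])[:,:,::-1])
E
```

```text
time: 3.53
tool_pos: [0.5066, 0.0028, 0.1077]
tool_rot: [-0.0, 0.995, -0.098, -0.0]
contact_force: [0.8, 0.1, -0.4]
gripper_width: -0.0
t 3.5333 scanner xy mm -41.3 -17.8 tip z 85.7 heading -11.3 toolz [-0.  0. -1.] F [ 0.77  0.13 -0.39] w -0.0
tool cm: [ -0.03 -11.33   0.17] 0.022
```

View pics/c2.png

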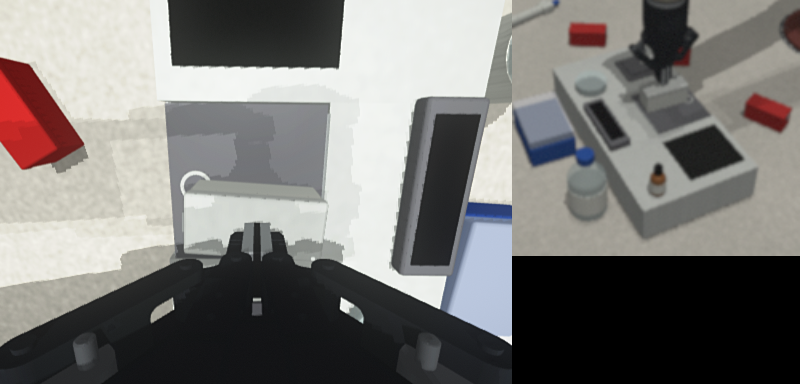

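The box is standing and square to the flap, with its far top edge near row 198 and its near edge near row 258. I'll check these rows by projecting where a box in contact should appear.

```bash
python3 - <<'E'
from h import *
c=manip.calibration("wrist"); t=np.radians(-11.3); ex=np.array([np.cos(t),np.sin(t),0]); ey=np.array([-ex[1],ex[0],0]); o=np.array([.5506,.0122,0])
W=lambda x,y,z:o+ex*x/1e3+ey*y/1e3+[0,0,z/1e3]
print("cam",((np.array(c["cam_to_world"])[:3,3]-o)@np.c_[ex,ey]).round(3),np.array(c["cam_to_world"])[:3,2].round(2))
for n,p in[("tip near+y",(-41.6,-7,85)),("tip c",(-41.6,-18,85)),("tip -y",(-41.6,-29,85)),("boxR bottom",(-41.6,-7,76)),("boxR top",(-41.6,-7,116)),("boxL top",(-41.6,30,116)),("boxL bot",(-41.6,30,76)),("flapL",(-41.6,55,76)),("flapR",(-41.6,-55,76))]: print(n,proj(c,W(*p)).round(0))
for u,v,z in[(192,183,.076),(325,200,.116),(185,197,.116),(322,187,.076),(184,255,.116),(250,222,.085),(250,222,.116),(330,103,.076),(165,102,.076)]:
    p=onplane(c,u,v,z)-o; print(u,v,z,(p@ex*1e3).round(1),(p@ey*1e3).round(1))
E
```

```text
cam [-0.041  0.045] [0.05 0.25 0.97]
tip near+y [256. 199.]
tip c [256. 214.]
tip -y [256. 229.]
boxR bottom [256. 195.]
boxR top [256. 214.]
boxL top [256. 147.]
boxL bot [256. 141.]
flapL [256. 101.]
flapR [256. 257.]
192 183 0.076 -85.7 1.5
325 200 0.116 -4.0 1.3
185 197 0.116 -80.4 3.0
322 187 0.076 3.7 -1.4
184 255 0.116 -83.3 -31.8
250 222 0.085 -45.8 -23.6
250 222 0.116 -45.1 -11.5
330 103 0.076 5.5 53.8
165 102 0.076 -99.7 54.4
```

The projections say the box hasn't moved: its left edge is still at y ≈ +2 mm while the fingers should be at -18 mm with no force. The fingertips may be higher than I assumed, so I'll look closer before moving again.

```bash
python3 - <<'E'
from h import *
s=manip.grab_frame("scene")[120:245,210:330]; w=manip.grab_frame("wrist")[160:290,160:350]
a=cv2.resize(s,(400,416),interpolation=cv2.INTER_CUBIC); b=cv2.resize(w,(400,274),interpolation=cv2.INTER_CUBIC)
b=cv2.copyMakeBorder(b,0,142,0,0,cv2.BORDER_CONSTANT)
cv2.imwrite("pics/c3.png",np.hstack([a,b])[:,:,::-1])
c=manip.calibration("scene"); st=manip.state()
p=st["tool_pos"]; 
for dz in(0,-.022): print(dz,((proj(c,p+[0,0,dz])-[210,120])*[400/120,416/125]).round(0))
print(st["contact_force"],st["time"])
E
```

```text
0 [213. 180.]
-0.022 [212. 200.]
[-0.26378885  0.24766794 -0.09248349] 3.7333
```

View pics/c3.png

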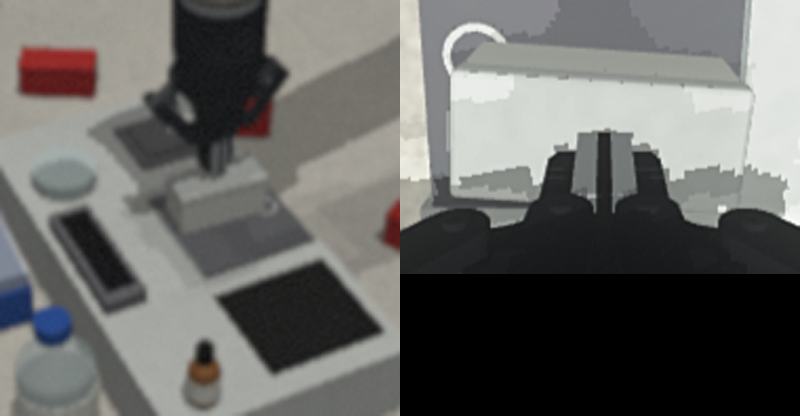

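```bash
python3 - <<'E'
from h import *
t=np.radians(-11.3); ex=np.array([np.cos(t),np.sin(t),0]); ey=np.array([-ex[1],ex[0],0]); o=np.array([.5506,.0122,0])
W=lambda x,y,z:o+ex*x/1e3+ey*y/1e3+[0,0,z/1e3]
c=manip.calibration("scene"); w=manip.calibration("wrist")
S=lambda p:((proj(c,p)-[210,120])*[400/120,416/125]).round(0).tolist()
for name,yc in(("start",-15),("pushed",12)):
    print(name,[(x,y,z,S(W(x,y,z))) for x in(-82,-1) for y in(yc-18,yc+18) for z in(76,116)])
for z in(85,95,105,116,125,135): print(z,"scene",S(W(-41.6,-18,z)),"wrist",proj(w,W(-41.6,-18,z)).round(0))
a,d=ray(w,256,223); b,e=ray(c,274.6,172.6)
A=np.c_[d,-e]; k=np.linalg.lstsq(A,b-a,rcond=None)[0]; P,Q=a+k[0]*d,b+k[1]*e
for p in(P,Q): print(((p-o)@ex*1e3).round(1),((p-o)@ey*1e3).round(1),(p[2]*1e3).round(1))
i0=cv2.imread("pics/scene0.png")
im=manip.grab_frame("scene")[:,:,::-1]
n=[cv2.resize(i[150:210,245:315],(400,343),interpolation=cv2.INTER_CUBIC) for i in(i0,im)]
cv2.imwrite("pics/c4.png",np.hstack(n))
E
```

```text
start [(-82, -33, 76, [244.0, 185.0]), (-82, -33, 116, [246.0, 150.0]), (-82, 3, 76, [265.0, 208.0]), (-82, 3, 116, [267.0, 173.0]), (-1, -33, 76, [163.0, 212.0]), (-1, -33, 116, [164.0, 177.0]), (-1, 3, 76, [183.0, 237.0]), (-1, 3, 116, [183.0, 201.0])]
pushed [(-82, -6, 76, [260.0, 202.0]), (-82, -6, 116, [262.0, 167.0]), (-82, 30, 76, [281.0, 227.0]), (-82, 30, 116, [284.0, 191.0]), (-1, -6, 76, [178.0, 230.0]), (-1, -6, 116, [178.0, 195.0]), (-1, 30, 76, [198.0, 256.0]), (-1, 30, 116, [199.0, 220.0])]
85 scene [213.0, 200.0] wrist [256. 213.]
95 scene [213.0, 191.0] wrist [256. 219.]
105 scene [214.0, 183.0] wrist [256. 225.]
116 scene [214.0, 173.0] wrist [256. 232.]
125 scene [214.0, 165.0] wrist [256. 239.]
135 scene [215.0, 156.0] wrist [256. 247.]
-41.7 -12.3 116.8
-40.4 -13.5 117.3
```

View pics/c4.png

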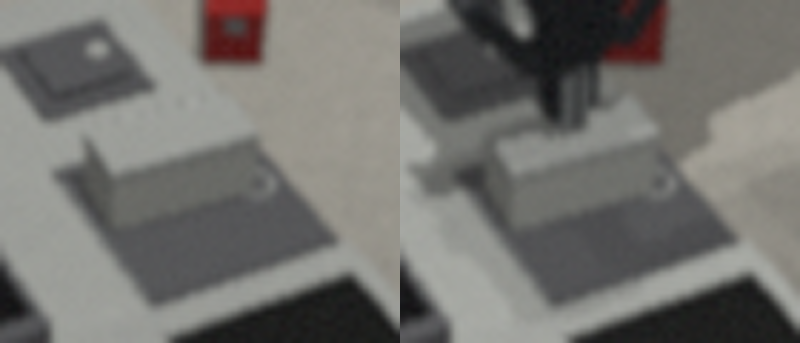

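```bash
python3 - <<'E'
from h import *
a=cv2.imread("pics/w1.png",0); b=cv2.cvtColor(manip.grab_frame("wrist"),cv2.COLOR_RGB2GRAY)
for u in(249,252,256,261): print(u,"w1",a[200:262:2,u].tolist(),"\n   now",b[200:262:2,u].tolist())
E
ls; python3 to.py -41.6 -62 150
```

```text
249 w1 [215, 216, 217, 226, 213, 214, 214, 214, 214, 136, 138, 146, 118, 119, 119, 118, 119, 118, 118, 118, 117, 117, 117, 116, 115, 115, 157, 108, 26, 32, 32] 
   now [210, 212, 211, 212, 212, 212, 211, 211, 212, 213, 217, 132, 120, 121, 120, 120, 119, 119, 119, 120, 118, 118, 118, 119, 116, 117, 160, 81, 31, 32, 33]
252 w1 [214, 214, 213, 211, 211, 214, 198, 153, 173, 133, 137, 141, 121, 122, 122, 122, 121, 121, 120, 121, 120, 121, 120, 120, 119, 119, 159, 180, 170, 109, 94] 
   now [209, 212, 213, 212, 213, 213, 212, 212, 213, 213, 218, 136, 123, 123, 123, 123, 123, 122, 123, 122, 122, 121, 121, 121, 121, 120, 143, 111, 115, 112, 97]
256 w1 [214, 214, 213, 213, 212, 215, 157, 137, 136, 134, 134, 124, 39, 44, 42, 42, 40, 40, 39, 38, 36, 37, 35, 35, 36, 33, 42, 44, 36, 31, 32] 
   now [212, 213, 215, 215, 216, 216, 215, 214, 214, 215, 218, 127, 39, 43, 43, 42, 42, 42, 41, 40, 39, 38, 37, 37, 37, 35, 39, 35, 35, 34, 35]
261 w1 [214, 213, 211, 211, 209, 212, 174, 148, 140, 136, 139, 144, 121, 123, 120, 120, 120, 120, 119, 118, 118, 118, 118, 117, 114, 106, 157, 170, 109, 111, 94] 
   now [211, 215, 215, 215, 216, 216, 217, 215, 214, 213, 215, 197, 119, 123, 120, 122, 121, 122, 119, 121, 120, 120, 120, 119, 118, 118, 161, 184, 115, 114, 96]
h.py
m.py
m2.py
pics
to.py
t 3.8333 scanner xy mm -41.2 -18.6 tip z 85.7 heading -11.32 toolz [-0. -0. -1.] F [-0.06  0.04  0.23] w 0.002
tool cm: [-0.03  4.34 -6.43] 0.022
```

The tips appear at the same wrist row (223) in free air as now, so nothing is occluding them. Two-view triangulation puts them at z ≈ 117 mm where the robot model says 85 mm, so the fingers went over the box top without contact. The actual tips sit about 31 mm higher than `tcp_to_tips` implies. I'll lift, go back behind the box and re-measure there.

```bash
python3 -m pendant '{"linear":[[0,0,-1],[0,0,-2],[0,1,-2],[0,2,-2],[0,3,-2],[0,4,-1.5],[0,4.8,-1],[0,5,0],[0,5,0.5],[0,5,0.5]],"rotation":[[0,0,0],[0,0,0],[0,0,0],[0,0,0],[0,0,0],[0,0,0],[0,0,0],[0,0,0],[0,0,0],[0,0,0]],"grip":[1,1,1,1,1,1,1,1,1,1]}'; python3 to.py -41.6 -70 75
python3 - <<'E'
from h import *
s=manip.grab_frame("scene"); w=manip.grab_frame("wrist")
cv2.imwrite("pics/s5.png",s[:,:,::-1])
a=cv2.resize(s[125:205,235:315],(400,400),interpolation=cv2.INTER_CUBIC); b=cv2.resize(w[130:290,170:350],(400,356),interpolation=cv2.INTER_CUBIC)
b=cv2.copyMakeBorder(b,0,44,0,0,cv2.BORDER_CONSTANT)
cv2.imwrite("pics/c5.png",np.hstack([a,b])[:,:,::-1])
E
```

```text
time: 4.67
tool_pos: [0.495, -0.0466, 0.1]
tool_rot: [-0.0, 0.995, -0.099, -0.002]
contact_force: [-0.6, 0.2, -0.9]
gripper_width: 0.001
t 4.6667 scanner xy mm -43.0 -68.6 tip z 78.0 heading -11.35 toolz [-0.004  0.001 -1.   ] F [-0.61  0.23 -0.88] w 0.001
tool cm: [0.14 0.14 0.3 ] 0.022
```

View pics/c5.png

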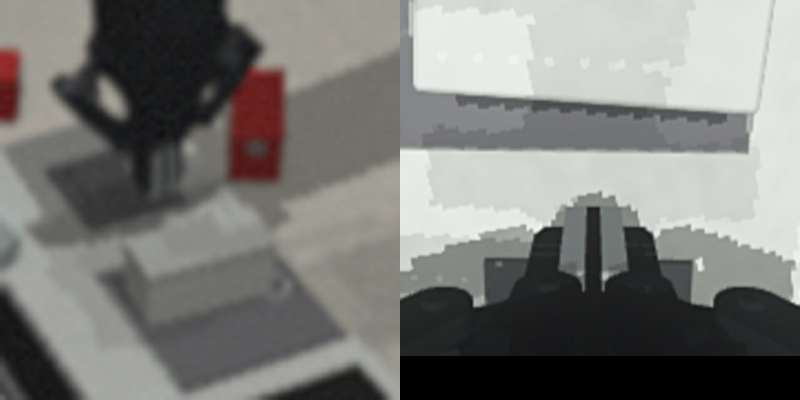

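```bash
cat > tri.py <<'E'
from h import *
t=np.radians(-11.3); ex=np.array([np.cos(t),np.sin(t),0]); ey=np.array([-ex[1],ex[0],0]); o=np.array([.5506,.0122,0])
W=lambda x,y,z:o+ex*x/1e3+ey*y/1e3+[0,0,z/1e3]
c=manip.calibration("scene"); w=manip.calibration("wrist")
a,d=ray(w,256,223); b,e=ray(c,268,164.4)
k=np.linalg.lstsq(np.c_[d,-e],b-a,rcond=None)[0]
for p in(a+k[0]*d,b+k[1]*e): print(((p-o)@ex*1e3).round(1),((p-o)@ey*1e3).round(1),(p[2]*1e3).round(1))
for z in(78,90,100,110,120):print(z,proj(c,W(-43,-62,z)).round(1),((proj(c,W(-43,-62,z))-[235,125])*5).round(0),proj(w,W(-43,-62,z)).round(0))
print("box top R edge in scene crop",[((proj(c,W(x,y,116))-[235,125])*5).round(0).tolist() for x in(-82,-1) for y in(-33,3)])
print("flapR wrist", [((proj(w,W(x,-55,76))-[170,130])*400/180).round(0).tolist() for x in(-100,5)])
print(np.array(w["cam_to_world"]).round(3).tolist(), manip.state()["tool_pos"])
E
python3 tri.py; python3 -c "
import plant,inspect;from plant import manip;print([a for a in dir(manip) if a[0]!='_'])"
```

```text
-42.2 -61.2 113.4
-44.0 -59.7 112.8
78 [267.1 173.2] [161. 241.] [255. 205.]
90 [267.2 170.1] [161. 225.] [255. 210.]
100 [267.3 167.5] [161. 212.] [255. 216.]
110 [267.3 164.8] [162. 199.] [255. 222.]
120 [267.4 162.1] [162. 186.] [254. 229.]
box top R edge in scene crop [[245.0, 200.0], [276.0, 235.0], [120.0, 240.0], [150.0, 277.0]]
flapR wrist [[0.0, 142.0], [348.0, 142.0]]
[[0.98, 0.19, 0.052, 0.509], [-0.197, 0.947, 0.252, 0.015], [-0.001, -0.257, 0.966, 0.256], [0.0, 0.0, 0.0, 1.0]] [ 0.49621567 -0.04650152  0.10178138]
['IKError', 'calibration', 'grab_frame', 'job_done', 'state', 'tcp_to_tips']
```

Both spots agree: the tips are about 33 mm above the nominal height (113 mm against 79 mm). I'll descend in careful steps over bare deck, watching the force.

```bash
python3 -m pendant '{"linear":[[0.1,0.1,0.1],[0.1,0.1,0.2],[0.1,0.1,0.3],[0.1,0.1,0.4],[0.1,0.1,0.5],[0.1,0.1,0.5],[0.1,0.1,0.5],[0.1,0.1,0.5],[0.1,0.1,0.5],[0.1,0.1,0.5]],"rotation":[[0,0,0],[0,0,0],[0,0,0],[0,0,0],[0,0,0],[0,0,0],[0,0,0],[0,0,0],[0,0,0],[0,0,0]],"grip":[1,1,1,1,1,1,1,1,1,1]}'; python3 to.py -41.6 -70 75
```

```text
time: 5.6
tool_pos: [0.4976, -0.048, 0.0978]
tool_rot: [0.0, 0.995, -0.099, 0.0]
contact_force: [-0.0, 0.1, 1.4]
gripper_width: 0.004
t 5.6 scanner xy mm -40.2 -69.5 tip z 75.8 heading -11.32 toolz [ 0. -0. -1.] F [-0.04  0.06  1.42] w 0.004
tool cm: [-0.14  0.05  0.08] 0.022
```

```bash
python3 -m pendant '{"linear":[[-0.1,0,0.1],[-0.1,0,0.2],[-0.1,0,0.3],[-0.1,0,0.4],[-0.1,0,0.5],[-0.1,0,0.5],[-0.1,0,0.5],[-0.1,0,0.5],[-0.1,0,0.5],[-0.1,0,0.5]],"rotation":[[0,0,0],[0,0,0],[0,0,0],[0,0,0],[0,0,0],[0,0,0],[0,0,0],[0,0,0],[0,0,0],[0,0,0]],"grip":[1,1,1,1,1,1,1,1,1,1]}'; python3 to.py -41.6 -70 75
```

```text
time: 6.43
tool_pos: [0.4966, -0.0478, 0.0928]
tool_rot: [0.0, 0.995, -0.099, 0.0]
contact_force: [-1.2, -0.5, -0.2]
gripper_width: 0.004
t 6.4333 scanner xy mm -41.2 -69.5 tip z 70.8 heading -11.31 toolz [ 0. -0. -1.] F [-1.25 -0.46 -0.17] w 0.004
tool cm: [-0.04  0.05 -0.42] 0.022
```

There's no contact with a nominal tip height of 70.8 mm, which is below the deck, so the offset is real. Going down 18 mm more.

```bash
python3 -m pendant '{"linear":[[0,0,0.2],[0,0,0.4],[0,0,0.6],[0,0,0.8],[0,0,1],[0,0,1.2],[0,0,1.4],[0,0,1.6],[0,0,1.8],[0,0,1.8]],"rotation":[[0,0,0],[0,0,0],[0,0,0],[0,0,0],[0,0,0],[0,0,0],[0,0,0],[0,0,0],[0,0,0],[0,0,0]],"grip":[1,1,1,1,1,1,1,1,1,1]}'; python3 to.py -41.6 -70 75;  python3 -m pendant '{"linear":[[0,0,0.05],[0,0,0.1],[0,0,0.15],[0,0,0.2],[0,0,0.25],[0,0,0.3],[0,0,0.35],[0,0,0.4],[0,0,0.4],[0,0,0.4]],"rotation":[[0,0,0],[0,0,0],[0,0,0],[0,0,0],[0,0,0],[0,0,0],[0,0,0],[0,0,0],[0,0,0],[0,0,0]],"grip":[1,1,1,1,1,1,1,1,1,1]}'; python3 to.py -41.6 -70 75
```

```text
time: 7.27
tool_pos: [0.4962, -0.0478, 0.0742]
tool_rot: [-0.0, 0.995, -0.099, -0.0]
contact_force: [-0.4, -0.1, -0.2]
gripper_width: 0.001
t 7.2667 scanner xy mm -41.6 -69.5 tip z 52.2 heading -11.32 toolz [-0.001  0.    -1.   ] F [-0.35 -0.06 -0.25] w 0.001
tool cm: [-0.    0.05 -2.28] 0.022
time: 8.1
tool_pos: [0.4965, -0.0478, 0.0707]
tool_rot: [-0.0, 0.995, -0.099, -0.0]
contact_force: [0.4, 0.3, -0.4]
gripper_width: 0.002
t 8.1 scanner xy mm -41.3 -69.4 tip z 48.7 heading -11.31 toolz [-0.  0. -1.] F [ 0.41  0.32 -0.37] w 0.002
tool cm: [-0.03  0.06 -2.63] 0.022
```

```bash
Z='"rotation":[[0,0,0],[0,0,0],[0,0,0],[0,0,0],[0,0,0],[0,0,0],[0,0,0],[0,0,0],[0,0,0],[0,0,0]],"grip":[1,1,1,1,1,1,1,1,1,1]'; true
python3 -m pendant '{"linear":[[0,0,0.1],[0,0,0.2],[0,0,0.3],[0,0,0.3],[0,0,0.3],[0,0,0.3],[0,0,0.3],[0,0,0.3],[0,0,0.3],[0,0,0.3]],"rotation":[[0,0,0],[0,0,0],[0,0,0],[0,0,0],[0,0,0],[0,0,0],[0,0,0],[0,0,0],[0,0,0],[0,0,0]],"grip":[1,1,1,1,1,1,1,1,1,1]}'; python3 to.py -41.6 -70 75
```

```text
time: 8.93
tool_pos: [0.4966, -0.0478, 0.0677]
tool_rot: [0.0, 0.995, -0.099, 0.0]
contact_force: [0.3, 1.0, 0.1]
gripper_width: -0.0
t 8.9333 scanner xy mm -41.2 -69.4 tip z 45.7 heading -11.31 toolz [ 0. -0. -1.] F [0.34 0.95 0.1 ] w -0.0
tool cm: [-0.04  0.06 -2.93] 0.022
```

```bash
python3 -m pendant '{"linear":[[0,0,0.1],[0,0,0.2],[0,0,0.2],[0,0,0.2],[0,0,0.2],[0,0,0.2],[0,0,0.2],[0,0,0.2],[0,0,0.2],[0,0,0.2]],"rotation":[[0,0,0],[0,0,0],[0,0,0],[0,0,0],[0,0,0],[0,0,0],[0,0,0],[0,0,0],[0,0,0],[0,0,0]],"grip":[1,1,1,1,1,1,1,1,1,1]}'; python3 -m pendant '{"linear":[[0,0,0.1],[0,0,0.2],[0,0,0.2],[0,0,0.2],[0,0,0.2],[0,0,0.2],[0,0,0.2],[0,0,0.2],[0,0,0.2],[0,0,0.2]],"rotation":[[0,0,0],[0,0,0],[0,0,0],[0,0,0],[0,0,0],[0,0,0],[0,0,0],[0,0,0],[0,0,0],[0,0,0]],"grip":[1,1,1,1,1,1,1,1,1,1]}'; python3 to.py -41.6 -70 75
```

```text
time: 9.77
tool_pos: [0.4966, -0.0478, 0.0657]
tool_rot: [-0.0, 0.995, -0.099, 0.0]
contact_force: [0.3, 0.2, 0.6]
gripper_width: 0.001
time: 10.6
tool_pos: [0.4966, -0.0478, 0.0637]
tool_rot: [-0.0, 0.995, -0.099, 0.0]
contact_force: [0.1, 0.4, 0.6]
gripper_width: -0.003
t 10.6 scanner xy mm -41.2 -69.4 tip z 41.7 heading -11.31 toolz [ 0.  0. -1.] F [0.09 0.45 0.59] w -0.003
tool cm: [-0.04  0.06 -3.33] 0.022
```

```bash
python3 -m pendant '{"linear":[[0,0,0.1],[0,0,0.2],[0,0,0.2],[0,0,0.2],[0,0,0.2],[0,0,0.2],[0,0,0.2],[0,0,0.2],[0,0,0.2],[0,0,0.2]],"rotation":[[0,0,0],[0,0,0],[0,0,0],[0,0,0],[0,0,0],[0,0,0],[0,0,0],[0,0,0],[0,0,0],[0,0,0]],"grip":[1,1,1,1,1,1,1,1,1,1]}';python3 to.py -41.6 -70 75
```

```text
time: 11.43
tool_pos: [0.4968, -0.0479, 0.0625]
tool_rot: [0.0, 0.995, -0.099, 0.0]
contact_force: [-3.0, -0.4, 5.4]
gripper_width: 0.002
t 11.4333 scanner xy mm -41.0 -69.4 tip z 40.5 heading -11.31 toolz [ 0. -0. -1.] F [-3.04 -0.38  5.39] w 0.002
tool cm: [-0.06  0.06 -3.45] 0.022
```

Contact: 5 N at a nominal tip height of 40.5 mm, so the nominal value is 34 mm too low. I'll lift 10 mm and push with the corrected height.

```bash
python3 -m pendant '{"linear":[[0,0,-0.5],[0,0,-1.0],[0,-0.3,-1],[0,-0.8,-1],[0,-1.3,-1],[0,-1.8,-1],[0,-2.3,-1],[0,-2.8,-1],[0,-3.3,-1],[0,-3.8,-1]],"rotation":[[0,0,0],[0,0,0],[0,0,0],[0,0,0],[0,0,0],[0,0,0],[0,0,0],[0,0,0],[0,0,0],[0,0,0]],"grip":[1,1,1,1,1,1,1,1,1,1]}'; python3 to.py -41.6 97 51
python3 -m pendant '{"linear":[[0,-0.4,0],[0,-0.8,0],[0,-1.2,0],[0,-1.6,0],[0,-2,0],[0,-2.4,0],[0,-2.8,0],[0,-3.2,0],[0,-3.6,0],[0,-4,0]],"rotation":[[0,0,0],[0,0,0],[0,0,0],[0,0,0],[0,0,0],[0,0,0],[0,0,0],[0,0,0],[0,0,0],[0,0,0]],"grip":[1,1,1,1,1,1,1,1,1,1]}'; python3 to.py -41.6 97 51
python3 - <<'E'
from h import *
s=manip.grab_frame("scene"); w=manip.grab_frame("wrist")
a=cv2.resize(s[125:225,230:330],(400,400),interpolation=cv2.INTER_CUBIC); b=cv2.copyMakeBorder(cv2.resize(w,(400,300)),0,100,0,0,cv2.BORDER_CONSTANT)
cv2.imwrite("pics/c6.png",np.hstack([a,b])[:,:,::-1])
E
```

```text
time: 12.27
tool_pos: [0.5041, -0.0101, 0.0717]
tool_rot: [0.0, 0.995, -0.098, -0.0]
contact_force: [-0.8, -1.5, 0.3]
gripper_width: -0.001
t 12.2667 scanner xy mm -41.2 -31.0 tip z 49.7 heading -11.3 toolz [-0. -0. -1.] F [-0.8  -1.49  0.31] w -0.001
tool cm: [ -0.04 -12.8   -0.14] 0.022
time: 13.1
tool_pos: [0.5119, 0.0291, 0.0717]
tool_rot: [-0.0, 0.995, -0.099, -0.0]
contact_force: [-0.1, -0.7, 0.6]
gripper_width: -0.003
t 13.1 scanner xy mm -41.2 8.9 tip z 49.7 heading -11.31 toolz [-0.  0. -1.] F [-0.15 -0.75  0.64] w -0.003
tool cm: [-0.04 -8.81 -0.13] 0.022
```

View pics/c6.png

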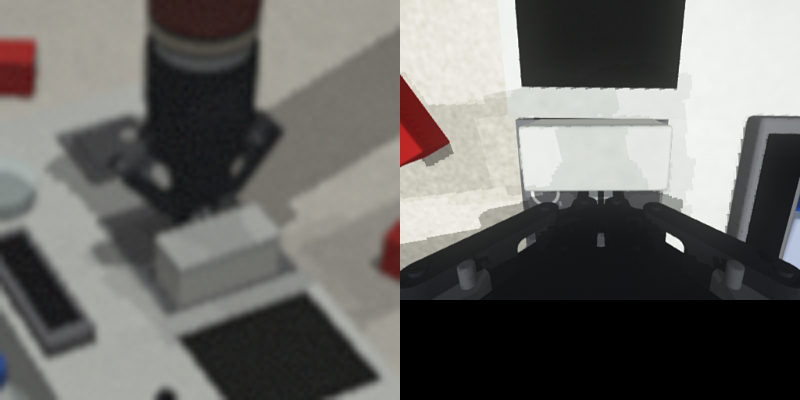

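The box is standing, square to the flap and in contact with the fingertips, with its left edge at the flap's left edge. Continuing the remaining 88 mm.

```bash
python3 -m pendant '{"linear":[[0,-0.4,0],[0,-0.9,0],[0,-1.4,0],[0,-1.9,0],[0,-2.4,0],[0,-2.9,0],[0,-3.4,0],[0,-3.9,0],[0,-4.4,0],[0,-4.8,0]],"rotation":[[0,0,0],[0,0,0],[0,0,0],[0,0,0],[0,0,0],[0,0,0],[0,0,0],[0,0,0],[0,0,0],[0,0,0]],"grip":[1,1,1,1,1,1,1,1,1,1]}'; python3 to.py -41.6 97 51
python3 -m pendant '{"linear":[[0,-0.5,0],[0,-1,0],[0,-1.5,0],[0,-2,0],[0,-2.5,0],[0,-3,0],[0,-3.4,0],[0,-3.7,0],[0,-3.9,0],[0,-4,0]],"rotation":[[0,0,0],[0,0,0],[0,0,0],[0,0,0],[0,0,0],[0,0,0],[0,0,0],[0,0,0],[0,0,0],[0,0,0]],"grip":[1,1,1,1,1,1,1,1,1,1]}'; python3 to.py -41.6 97 51
python3 - <<'E'
from h import *
w=manip.grab_frame("wrist"); cv2.imwrite("pics/w7.png",w[:,:,::-1]); c=manip.calibration("wrist")
g=cv2.cvtColor(w,cv2.COLOR_RGB2GRAY)
print("col200",g[40:270:5,200].tolist()); print("row200",g[200,120:400:5].tolist())
np.save("w7.npy",np.array(c["cam_to_world"]))
E
```

```text
time: 14.03
tool_pos: [0.5213, 0.0764, 0.0716]
tool_rot: [-0.0, 0.995, -0.098, -0.0]
contact_force: [0.2, -0.4, -0.7]
gripper_width: -0.0
t 14.0333 scanner xy mm -41.3 57.2 tip z 49.6 heading -11.3 toolz [-0.  0. -1.] F [ 0.22 -0.4  -0.69] w -0.0
tool cm: [-0.03 -3.98 -0.14] 0.022
time: 14.87
tool_pos: [0.5292, 0.1152, 0.0717]
tool_rot: [0.0, 0.995, -0.098, 0.0]
contact_force: [-1.1, -1.2, -0.3]
gripper_width: -0.001
t 14.8667 scanner xy mm -41.2 96.8 tip z 49.7 heading -11.3 toolz [ 0. -0. -1.] F [-1.06 -1.19 -0.34] w -0.001
tool cm: [-0.04 -0.02 -0.13] 0.022
col200 [231, 229, 244, 245, 246, 245, 245, 245, 244, 244, 244, 48, 53, 51, 49, 46, 43, 43, 40, 40, 39, 40, 40, 149, 141, 213, 215, 213, 213, 214, 214, 214, 214, 215, 215, 214, 216, 214, 215, 215, 215, 39, 43, 42, 38, 38]
row200 [207, 205, 217, 209, 218, 216, 233, 176, 234, 235, 235, 235, 235, 234, 233, 211, 214, 216, 218, 217, 216, 216, 215, 215, 215, 216, 217, 217, 214, 213, 213, 214, 214, 214, 214, 227, 227, 227, 226, 226, 228, 228, 228, 229, 229, 156, 228, 227, 228, 227, 238, 238, 239, 240, 239, 239]
```

Now back off, lift clear and move above the mark at scanner (-82, 0).

```bash
python3 -m pendant '{"linear":[[0,0.5,0],[0,1.2,0],[0,2,-0.8],[-0.5,3,-2.5],[-1,4.5,-4],[-1.8,6,-5],[-2.6,7.5,-5],[-3.4,8.8,-5],[-4.1,9.7,-5],[-4.1,9.7,-5]],"rotation":[[0,0,0],[0,0,0],[0,0,0],[0,0,0],[0,0,0],[0,0,0],[0,0,0],[0,0,0],[0,0,0],[0,0,0]],"grip":[1,1,1,1,1,1,1,1,1,1]}'; python3 to.py -82 0 50
python3 - <<'E'
from h import *
t=manip.grab_frame("top"); w=manip.grab_frame("wrist")
a=cv2.resize(t[120:250,165:350],(400,281),interpolation=cv2.INTER_CUBIC); b=cv2.resize(w,(400,300))
a=cv2.copyMakeBorder(a,0,19,0,0,cv2.BORDER_CONSTANT)
cv2.imwrite("pics/w8.png",w[:,:,::-1]);cv2.imwrite("pics/t8.png",t[:,:,::-1])
cv2.imwrite("pics/c8.png",np.hstack([a,b])[:,:,::-1])
t_=np.radians(-11.3); ex=np.array([np.cos(t_),np.sin(t_),0]); ey=np.array([-ex[1],ex[0],0]); o=np.array([.5506,.0122,0])
c=manip.calibration("wrist"); print("mark at",proj(c,o+ex*-.082+[0,0,.076]))
E
```

```text
time: 15.75
tool_pos: [0.4687, 0.0265, 0.1219]
tool_rot: [0.0, 0.995, -0.1, 0.0]
contact_force: [1.2, 0.1, 0.2]
gripper_width: 0.0
t 15.75 scanner xy mm -83.1 -2.1 tip z 99.9 heading -11.44 toolz [ 0. -0. -1.] F [1.23 0.12 0.21] w 0.0
tool cm: [ 0.11 -0.21  4.99] 0.022
mark at [256.79016828 202.66987482]
```

View pics/c8.png

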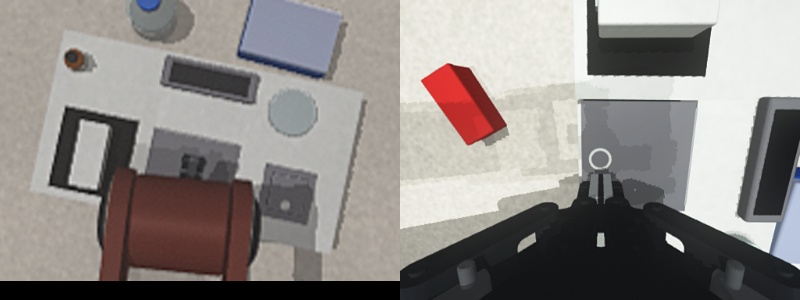

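The box lies fully within the pad, with dark margin on all four sides. The mark appears at wrist pixel (256,202), and my prediction was (257,203). Descend to just above it, then press.

```bash
python3 -m pendant '{"linear":[[0.1,-0.2,0.6],[0.1,-0.2,1.2],[0.1,-0.2,1.8],[0.1,-0.2,2.5],[0.1,-0.2,3.2],[0.1,-0.2,3.8],[0.1,-0.2,4.4],[0.1,-0.2,4.9],[0.1,-0.2,5],[0.1,-0.2,5]],"rotation":[[0,0,0],[0,0,0],[0,0,0],[0,0,0],[0,0,0],[0,0,0],[0,0,0],[0,0,0],[0,0,0],[0,0,0]],"grip":[1,1,1,1,1,1,1,1,1,1]}'; python3 to.py -82 0 34.8
```

```text
time: 16.68
tool_pos: [0.4709, 0.0297, 0.0712]
tool_rot: [-0.0, 0.995, -0.099, -0.0]
contact_force: [-0.1, -0.1, 0.1]
gripper_width: 0.002
t 16.6833 scanner xy mm -81.6 1.5 tip z 49.2 heading -11.31 toolz [-0.001  0.    -1.   ] F [-0.09 -0.08  0.07] w 0.002
tool cm: [-0.04  0.15  1.44] 0.022
```

```bash
python3 -m pendant '{"linear":[[0,0.1,0.2],[0,0.1,0.4],[0,0.1,0.6],[0,0.1,0.7],[0,0.1,0.8],[0,0.1,0.9],[0,0.1,1],[0,0.1,1.1],[0,0.1,1.1],[0,0.1,1.1]],"rotation":[[0,0,0],[0,0,0],[0,0,0],[0,0,0],[0,0,0],[0,0,0],[0,0,0],[0,0,0],[0,0,0],[0,0,0]],"grip":[1,1,1,1,1,1,1,1,1,1]}'; python3 to.py -82 0 34.8
python3 -m pendant '{"linear":[[0,0,0.05],[0,0,0.1],[0,0,0.15],[0,0,0.2],[0,0,0.25],[0,0,0.3],[0,0,0.3],[0,0,0.3],[0,0,0.3],[0,0,0.3]],"rotation":[[0,0,0],[0,0,0],[0,0,0],[0,0,0],[0,0,0],[0,0,0],[0,0,0],[0,0,0],[0,0,0],[0,0,0]],"grip":[1,1,1,1,1,1,1,1,1,1]}'; python3 to.py -82 0 34.8
```

```text
time: 17.52
tool_pos: [0.4712, 0.0286, 0.0609]
tool_rot: [0.0, 0.995, -0.099, 0.0]
contact_force: [-1.0, 0.6, 2.4]
gripper_width: 0.002
t 17.5167 scanner xy mm -81.1 0.6 tip z 38.9 heading -11.31 toolz [ 0. -0. -1.] F [-0.97  0.59  2.39] w 0.002
tool cm: [-0.09  0.06  0.41] 0.022
time: 18.35
tool_pos: [0.4713, 0.0286, 0.0578]
tool_rot: [0.0, 0.995, -0.099, 0.0]
contact_force: [0.6, -0.1, 2.1]
gripper_width: 0.0
t 18.35 scanner xy mm -81.0 0.6 tip z 35.8 heading -11.31 toolz [ 0.001 -0.    -1.   ] F [ 0.61 -0.08  2.07] w 0.0
tool cm: [-0.1   0.06  0.1 ] 0.022
```

```bash
python3 -m pendant '{"linear":[[0,0,0.05],[0,0,0.1],[0,0,0.1],[0,0,0.1],[0,0,0.1],[0,0,0.1],[0,0,0.1],[0,0,0.1],[0,0,0.1],[0,0,0.1]],"rotation":[[0,0,0],[0,0,0],[0,0,0],[0,0,0],[0,0,0],[0,0,0],[0,0,0],[0,0,0],[0,0,0],[0,0,0]],"grip":[1,1,1,1,1,1,1,1,1,1]}'; python3 to.py -82 0 34.8
```

```text
time: 19.18
tool_pos: [0.4712, 0.0286, 0.0568]
tool_rot: [-0.0, 0.995, -0.099, 0.0]
contact_force: [1.1, -0.6, 3.0]
gripper_width: -0.0
t 19.1833 scanner xy mm -81.0 0.6 tip z 34.8 heading -11.32 toolz [ 0. -0. -1.] F [ 1.12 -0.58  3.02] w -0.0
tool cm: [-0.1   0.06  0.  ] 0.022
```

The depth is about 6.7 mm at 3 N, not yet bottomed. I'll press 0.5 mm further and withdraw quickly.

```bash
python3 -m pendant '{"linear":[[0,0,0.05],[0,0,0.05],[0,0,0.05],[0,0,-2],[0,0,-6],[0,0,-10],[0,0,-14],[0,0,-17],[0,0,-18],[0,0,-18]],"rotation":[[0,0,0],[0,0,0],[0,0,0],[0,0,0],[0,0,0],[0,0,0],[0,0,0],[0,0,0],[0,0,0],[0,0,0]],"grip":[1,1,1,1,1,1,1,1,1,1]}'
python3 -m pendant '{"linear":[[0,3,0],[0,6,0],[0,9,0],[0,12,0],[0,15,0],[0,18,0],[0,21,0],[0,24,0],[0,26,0],[0,26,0]],"rotation":[[0,0,0],[0,0,0],[0,0,0],[0,0,0],[0,0,0],[0,0,0],[0,0,0],[0,0,0],[0,0,0],[0,0,0]],"grip":[1,1,1,1,1,1,1,1,1,1]}'
python3 -m pendant '{"linear":[[0,1,0],[0,2,0],[0,2,0],[0,2,0],[0,2,0],[0,2,0],[0,2,0],[0,2,0],[0,2,0],[0,2,0]],"rotation":[[0,0,0],[0,0,0],[0,0,0],[0,0,0],[0,0,0],[0,0,0],[0,0,0],[0,0,0],[0,0,0],[0,0,0]],"grip":[1,1,1,1,1,1,1,1,1,1]}'
python3 -m pendant '{"linear":[[0,0,0],[0,0,0],[0,0,0],[0,0,0],[0,0,0],[0,0,0],[0,0,0],[0,0,0],[0,0,0],[0,0,0]],"rotation":[[0,0,0],[0,0,0],[0,0,0],[0,0,0],[0,0,0],[0,0,0],[0,0,0],[0,0,0],[0,0,0],[0,0,0]],"grip":[1,1,1,1,1,1,1,1,1,1]}'
python3 - <<'E'
from h import *
s=manip.grab_frame("scene"); t=manip.grab_frame("top")
a=cv2.resize(t[120:250,165:350],(427,300),interpolation=cv2.INTER_CUBIC); b=cv2.resize(s[130:270,195:340],(373,360),interpolation=cv2.INTER_CUBIC)
a=cv2.copyMakeBorder(a,0,60,0,0,cv2.BORDER_CONSTANT)
cv2.imwrite("pics/c9.png",np.hstack([a,b])[:,:,::-1]); cv2.imwrite("pics/t9.png",t[:,:,::-1])
c=manip.calibration("top"); g=cv2.cvtColor(t,cv2.COLOR_RGB2GRAY)
m=np.zeros_like(g); m[172:212,190:228]=1
n,l,st,ce=cv2.connectedComponentsWithStats(((g>140)*m).astype(np.uint8))
t_=np.radians(-11.3); ex=np.array([np.cos(t_),np.sin(t_),0]); ey=np.array([-ex[1],ex[0],0]); o=np.array([.5506,.0122,0])
for i in range(1,n):
    if st[i,4]>60:
        pts=np.array([[(onplane(c,u,v,.116)-o)@ex*1e3,(onplane(c,u,v,.116)-o)@ey*1e3] for v,u in np.argwhere(l==i)],np.float32); print(st[i,4],cv2.minAreaRect(pts))
E
```

```text
time: 20.02
tool_pos: [0.4721, 0.0287, 0.2395]
tool_rot: [-0.0, 0.995, -0.099, 0.002]
contact_force: [0.6, 0.4, -0.2]
gripper_width: -0.001
time: 20.85
tool_pos: [0.4177, -0.228, 0.2327]
tool_rot: [-0.001, 0.995, -0.101, -0.003]
contact_force: [0.8, -0.0, -0.6]
gripper_width: 0.0
time: 21.68
tool_pos: [0.4162, -0.2457, 0.2368]
tool_rot: [0.0, 0.995, -0.098, 0.0]
contact_force: [0.8, -0.4, -0.3]
gripper_width: -0.001
time: 22.52
tool_pos: [0.4161, -0.2459, 0.2367]
tool_rot: [0.0, 0.995, -0.099, 0.0]
contact_force: [0.1, 0.2, -0.3]
gripper_width: -0.002
409 ((-43.13951873779297, 126.2647476196289), (80.9749755859375, 34.61557388305664), 0.19518722593784332)
83 ((-53.53575134277344, 73.61669158935547), (63.04289627075195, 13.131940841674805), 11.396430969238281)
69 ((-91.35530853271484, 128.97547912597656), (10.493772506713867, 57.843502044677734), 11.279533386230469)
```

View pics/c9.png

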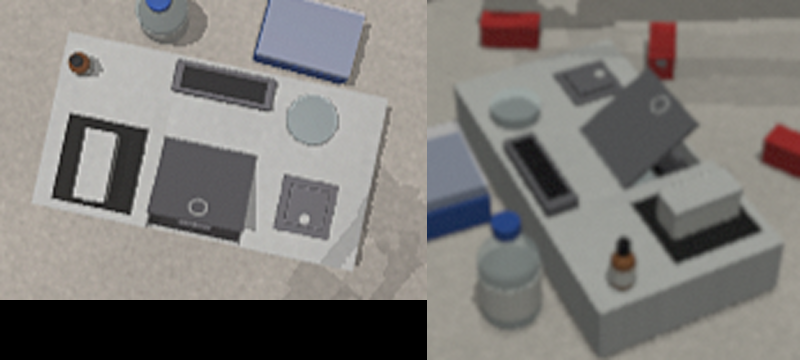

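The flap is up and open. The box stands on the pad at (-43, 126) mm, with the pad centre at (-41.5, 125.5), and nothing else has shifted. The arm is clear, so I'm handing in.

```bash
python3 -c "
from plant import manip; print(manip.job_done())"
```

```text
the job is handed in; nothing more can be done
None
```

The job is done and handed in at about 22.6 s. The slide box stands on the rest pad and the flap has popped up and stayed open.

**What I did:** I pushed the box with closed fingertips along the scanner's +y, off the flap and onto the pad. Then I pressed the round mark once, an estimated 7 mm deep, with 3 N at the last reading, and withdrew quickly to the side.

**Last checks:**
- **Box:** its centre is about 2 mm from the pad's centre, square and upright, with dark pad visible on all sides.
- **Flap:** it was standing open in both the top and scene views about 2.5 s after release.
- **Surroundings:** the hatch, bottle and dish look untouched in those views.
- **Arm:** about 0.27 m from the flap and touching nothing, with the force at noise level.

**What disagreed:**
- **Fingertip height:** the real fingertips sit about 34 mm higher than the reported TCP and `tcp_to_tips` imply. My first push therefore passed just over the top of the box with no measurable force; the box moved 1–2 mm at most. I confirmed the offset from two camera views and one light touch (about 5 N) on bare deck, then used the corrected height.
- **Camera agreement:** the first wrist-camera measurement was about 4 mm off the top view in y. Later ones agreed to within about 1 mm.

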